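# Set and pin the sliding stop on the lock gauge

## Robot

A 6-joint arm with a two-finger parallel gripper is mounted at the origin on the work surface. World frame = base frame: x ahead of the robot, y to its left, z up, the work surface at z = 0. Lengths are in m, angles in rad, forces in N, time in s.
With the tool pointing down it reaches from about 0.3 to 0.95 m from the base axis. Payload 3.1 kg.
Tool frame: the origin (TCP) lies at the very end of the fingers, on their centre line; the grasp point (between the pads) lies 19 mm behind it (hold_point_z is the distance from the TCP to the grasp point, in m); z points along the fingers, y is the line along which they close (so a half turn about z gives the same grasp; the last joint's range is limited). The gripper opens to 85 mm and grips with 20 to 120 N. Pads are 22 mm wide; open, the fingers measure 114 mm over their backs; the gripper's body (76 mm by 85 mm) begins 54 mm behind the grasp point. The pads swing forward as they close: fully open they stand 13 mm farther back than shut.
Start: joints at [1.109, 0.308, 1.634, -0, 1.2, -0.07], TCP at [0.239, 0.578, 0.231] pointing down, gripper open.
Joint ranges: [-3.06, 3.06], [-0.79, 1.96], [0.05, 2.63], [-1.19, 4.34], [0.05, 2.64], [-2.94, 2.94]. Speed limits (rad/s): [2.79, 2.79, 3.14, 3.14, 3.14, 3.14].

## Interface

Orientations are given as a unit quaternion [x, y, z, w].
In Python, from workcell import get_obs, grab_frame, finish_job, find_in, outline_of, hold_point_z gives the robot as it stands.
- The arm moves only by the tool servo_tool, never from a script. Its argument "series" is one flat list of numbers, 6 for each row, row after row: the shift along the tool's x, y, z in mm, then the turn, a rotation vector about the tool's x, y, z in rad. In form: [x, y, z, ax, ay, az, x, y, z, ax, ay, az, ...]. A call has 1 to 12 rows; each row shifts and turns the commanded pose from where the row before left it, along the tool's axes as they then stand; what a row does not reach is not made up. A row lasts 1/10 s, in which the tool goes at most 50 mm and 8.59 degrees, less where a joint would pass 70% of its speed; a pose out of reach is approached as far as the arm can. A call is refused whole if a number of a shift passes 50 or a number of a turn 0.15, either way. A call with a gripper value outside its range is refused whole. "hand" is the gripper's target within -1 to 1 (fully open at 1, half-way at 0, shut at -1), set as the call begins (left out, the last holds). The fingers move at their own pace and stop on an object; "newtons" is the grip in N (left out, the last holds). Time passes only in rows, so rows that do not move let the fingers close. It gives the time, the measured TCP pose, the force, the opening and the grip force at its end, in the units of the state.
- get_obs(): the state, without advancing time (a new reading comes with each control period).
- grab_frame(name): name is "side" or "top" or "wrist"; returns a dict with "image" (400x640x3 uint8, red, green, blue), "depth" (400x640 float32, m along the optical axis (not along the pixel's ray), 0 where there is no reading), "camera_matrix" (3x3 intrinsics, pixels), "origin" and "orientation" of the camera in the world. Camera axes: x right, y down, z forward; pixel columns grow to the right and rows downward; lengths in m; the calibration is good to about 2 mm. A picture is of the moment at which its call begins.
- finish_job(): hands the job in; it is judged then, once.
Trained networks look in the newest picture that a camera, given by its name, has taken for a name from the list of things; names that differ only in an ending like _2 or _b are one class to them, and where a whole thing is asked for, a point or a joint stands for the part that bears it (a point fixed in the world has none). Each returns a list of dicts, best first, with "conf" (0 to 1); they miss things now and then, are a little off and sometimes report something else, mostly with a low value. They report only what shows in the picture. A call takes as long as a camera call.
- find_in(target, camera): "box" ([left, top, right, bottom] in pixels, round what is visible of it).
- outline_of(target, camera): "pixels" (400x640 bool, what is visible of it) and "box" ([left, top, right, bottom] in pixels, round what is visible of it).
The state is a dict: "time_s": time; "joint_pos": joint angles; "joint_velocities": joint speeds; "tau": joint torques, N m; "tcp_pos": TCP position; "eef_rot": TCP orientation; "ft_force": force on the tool from outside, world axes, zero at the start; "wrist_torque": the same for the moment, N m; "grip_width": finger opening in m; "grip_force": force on a finger pad.
Only numpy, scipy, OpenCV 4.12 (cv2) and the standard library are available. Lean on these libraries where they do the work, as an engineer would, in place of code of your own. Each camera call takes 0.05 s, during which the arm holds its last target. There are 200 camera calls.

## Task

Set the sliding stop on the lock gauge: with a fingertip, push its carriage along the rail towards the ramp block that has a notch across its top (not the plain flat-topped one) until the spring roller drops into the notch, without shoving it on over the far side. Then press the brass button on top of the carriage all the way down to pin it there, and draw the hand clear. Nothing is to be picked up; leave the lock, feet, dish, punch and screwdriver where they are.

Things in the scene. Friction and masses are not known exactly. Their poses are not given: they have to be found in the camera images.
- gauge: Fixed gauge: dark steel base plate 125 x 370 mm, 8 mm thick, with an aluminium rail 24 mm wide, 360 mm long (top 22 mm above the desk) along its y axis. Origin: on the desk under the rail's middle; z up, x roughly away from the robot. End stops 30 mm high at y = -178 and +178 mm. Cork strip on its -x side; on its +x side the two ramp blocks, in a lane 41 mm from the rail's middle line.
- carriage (a joint): Position (m) of the carriage along the gauge's y axis, 0 at the rail's middle, range -0.125 to 0.125. The carriage is captive on the rail and slides with about 1.2 N of friction; it stays where it is left.
- carriage_mid (a point): Middle of the carriage's block, 37 mm above the desk. The block is plain steel, 50 mm across the rail and 70 mm along it, its upright end faces open to a push 24 to 50 mm above the desk; top 50 mm above the desk. A brass nose 10 mm wide stands out 17 mm on the gauge's -x side, the sprung roller on the +x side. About 0.35 kg.
- roller (a point): Centre of the brass roller (14 mm diameter, 16 mm long) on the +x side of the carriage, level with the carriage's middle along the rail and 41 mm from the rail's middle line. A spring presses it down with 7 to 11 N.
- tongue (a joint): Lift (m) of the roller: 0 away from the blocks, 0.0085 on top of a block, 0.002 in the notch. Up a ramp the push needed on the carriage rises to about 5 N; as the roller drops into the notch the push dips to nothing, the carriage jumps forward a few mm and centres itself; getting out again takes about 10 N.
- notch_block: Notched steel ramp block in the lane, 18 mm across the rail, 88 mm along it: a 20 degree ramp rises at each end to a top 23.5 mm above the desk; a V notch 19 mm wide, 9.4 mm deep crosses the middle of the top. Origin: on the desk under the notch; axes as the gauge's. At either end of the rail, 85 to 105 mm from its middle.
- notch (a point): Bottom of the V notch, 14.1 mm above the desk. With the roller in the notch, roller and notch have the same place along the rail.
- plain_block: The other ramp block, of the same size and steel, but with a plain flat top 25 mm long and no notch; it stands at the other end of the rail. Origin on the desk under its middle. The roller rides over it without a catch.
- pin (a joint): How far the brass button on the carriage is pressed (m): 0 up (as it starts), 0.010 fully down. It moves with about 3.5 N of friction, has no spring and stays down.
- pin_top (a point): Top centre of the brass button (19 mm diameter, in the middle of the carriage's top): 66 mm above the desk when up, 56 mm fully pressed, when it still stands 6 mm above the carriage.
- turntable: Cork-topped wooden turntable, 176 mm diameter, 31 mm high, fixed beyond the gauge; origin on the desk under its centre.
- trunk_lock: Loose round brass trunk lock, 68 mm diameter, 18 mm high, lying on the turntable; origin at its underside. Not to be moved.
- foot0: Loose chrome luggage foot, 34 mm diameter, 27 mm high, standing near the gauge on the robot's side; origin at its underside. Not to be moved.
- foot1: Loose chrome luggage foot like foot0. Not to be moved.
- foot2: Loose chrome luggage foot like foot0. Not to be moved.
- dish: Loose white ceramic parts dish, 104 mm diameter, 28 mm high; origin at its underside. Not to be moved.
- punch: Loose stubby black steel punch, 78 mm long, 13 mm square, lying down. Not to be moved.
- screwdriver: Loose screwdriver, about 160 mm long, lying down. Not to be moved.

How it is judged:
By the outcome, as a careful person would: the job done as asked, in the order asked, and still so for the second after the job is handed in, with the robot touching nothing.
It also fails if it takes over 51 s, if anything falls off the work surface, if the arm or the gripper's body presses on something with over 40 N, if the wrist force passes 120 N, or if a joint passes its speed limit or range.

## Working session

There is one attempt and no reset: what is moved stays moved. The work goes in short steps, Python scripts to look and compute and a tool call to move; the robot and the scene stay as the last step left them, time stands still between calls to the robot, and variables do not carry over. Pictures are saved under pics/ and viewed, at most 10 in all, crops included, and the job is handed in when it is done.

Besides the shell and the picture viewer there is one more tool, called as name(argument=value, ...) on one line, values as JSON. servo_tool: Moves the arm, as the interface text tells. Its arguments: {"type":"object","properties":{"series":{"type":"array"},"hand":{"type":"number"},"newtons":{"type":"number"}},"required":["series"]}

```bash
mkdir -p pics; cat > h.py <<'E'
import numpy as np, cv2
from scipy.spatial.transform import Rotation as R
from workcell import *
def world(f,px):
    px=np.atleast_2d(px); K=f["camera_matrix"]; o=np.array(f["orientation"])
    M=R.from_quat(o).as_matrix() if o.shape==(4,) else o
    u,v=px[:,0].astype(int),px[:,1].astype(int); d=f["depth"][v,u]
    p=np.c_[(u-K[0][2])/K[0][0]*d,(v-K[1][2])/K[1][1]*d,d]
    return p@M.T+f["origin"]
def save(f,n): cv2.imwrite("pics/"+n,f["image"][...,::-1])
E
python3 - <<'E'
from h import *
for c in ("top","side"):
    f=grab_frame(c); save(f,c+"0.png")
    for t in ("gauge","carriage_mid","roller","notch_block","notch","plain_block","pin_top","foot0","dish"):
        for r in outline_of(t,c)[:3]:
            v,u=np.nonzero(r["pixels"])
            if len(u)==0: continue
            w=world(f,np.c_[u,v]); print(c,t,round(r["conf"],2),np.round(r["box"]),np.round(np.median(w,0),3),np.round(np.percentile(w,[3,97],axis=0),3).tolist())
o=get_obs(); print(o["time_s"],o["eef_rot"],o["tcp_pos"],hold_point_z)
E
```

```text
top gauge 0.9 [275. 194. 406. 256.] [ 0.495 -0.031  0.011] [[0.434, -0.206, 0.005], [0.561, 0.138, 0.052]]
top gauge 0.53 [338. 206. 340. 214.] [ 0.538 -0.022  0.028] [[0.529, -0.027, 0.022], [0.547, -0.016, 0.044]]
top gauge 0.28 [295. 209. 323. 217.] [0.533 0.054 0.019] [[0.523, 0.02, 0.012], [0.545, 0.097, 0.026]]
top carriage_mid 0.66 [329. 206. 353. 238.] [ 0.502 -0.026  0.05 ] [[0.471, -0.059, 0.025], [0.541, 0.007, 0.066]]
top carriage_mid 0.54 [172. 159. 206. 191.] [0.649 0.408 0.015] [[0.602, 0.36, 0.004], [0.691, 0.447, 0.03]]
top carriage_mid 0.53 [464. 255. 488. 261.] [ 0.4   -0.394  0.013] [[0.392, -0.426, 0.008], [0.408, -0.363, 0.017]]
top roller 0.54 [334. 208. 342. 217.] [ 0.538 -0.022  0.028] [[0.527, -0.027, 0.021], [0.549, -0.016, 0.045]]
top roller 0.41 [297. 208. 328. 220.] [0.533 0.057 0.02 ] [[0.523, 0.018, 0.013], [0.542, 0.094, 0.026]]
top notch_block 0.76 [292. 209. 325. 219.] [0.533 0.056 0.019] [[0.523, 0.018, 0.012], [0.545, 0.097, 0.026]]
top notch 0.71 [295. 210. 328. 220.] [0.533 0.057 0.019] [[0.522, 0.018, 0.011], [0.545, 0.097, 0.026]]
top plain_bl
[... 1134 characters left out ...]
6 0.018] [[0.523, 0.015, 0.011], [0.545, 0.096, 0.026]]
side plain_block 0.49 [308. 242. 318. 266.] [ 0.553 -0.127  0.02 ] [[0.544, -0.154, 0.011], [0.564, -0.08, 0.027]]
side pin_top 0.24 [293. 191. 304. 216.] [0.534 0.046 0.018] [[0.523, 0.014, 0.008], [0.545, 0.094, 0.026]]
side foot0 0.73 [324. 347. 340. 359.] [ 0.575 -0.38   0.022] [[0.561, -0.39, 0.004], [0.59, -0.367, 0.03]]
side foot0 0.51 [242. 207. 255. 218.] [0.402 0.028 0.018] [[0.387, 0.021, 0.001], [0.415, 0.042, 0.029]]
side dish 0.57 [308. 104. 346. 125.] [0.649 0.417 0.017] [[0.604, 0.356, 0.003], [0.693, 0.451, 0.03]]
1.0 [1.94648817e-01 9.80872998e-01 2.07987138e-05 4.06745173e-06] [0.23868515 0.57764888 0.23130896] 0.0187
```

```bash
python3 - <<'E'
from h import *
f=grab_frame("top"); a=f["image"][185:270,240:420]; s=grab_frame("side")["image"][165:310,210:350]
a=cv2.resize(a,(790,373),interpolation=cv2.INTER_CUBIC); cv2.imwrite("pics/crop1.png",a[...,::-1])
cv2.imwrite("pics/crop2.png",cv2.resize(s,(560,580),interpolation=cv2.INTER_CUBIC)[...,::-1])
for t in ("gauge","carriage_mid","notch_block","plain_block"):
    r=outline_of(t,"top")[0]; v,u=np.nonzero(r["pixels"]); w=world(f,np.c_[u,v])
    if t=="carriage_mid": w=w[(abs(w[:,2]-.05)<.003)]
    if t=="gauge": w=w[w[:,2]<.014]
    q=cv2.minAreaRect((w[:,:2]*1000).astype(np.float32)); print(t,q)
    if "block" in t:
        for y in np.arange(w[:,1].min(),w[:,1].max(),.006):
            m=abs(w[:,1]-y)<.003; print(round(y,3),np.round(np.median(w[m,2])*1000,1) if m.any() else None,end="; ")
        print()
E
```

```text
gauge ((499.3801574707031, -34.2235107421875), (126.96063232421875, 373.11993408203125), 6.331376552581787)
carriage_mid ((503.5611267089844, -25.328907012939453), (55.687992095947266, 69.26473236083984), 7.304449558258057)
notch_block ((532.5513916015625, 56.25817108154297), (25.752126693725586, 89.41399383544922), 8.361795425415039)
0.012 10.8; 0.018 13.0; 0.024 17.3; 0.03 17.0; 0.036 17.7; 0.042 21.5; 0.048 22.5; 0.054 16.8; 0.06 16.1; 0.066 22.1; 0.072 22.5; 0.078 20.6; 0.084 17.3; 0.09 16.7; 0.096 14.8; 
plain_block ((550.9718627929688, -113.36163330078125), (19.31094741821289, 86.5205307006836), 6.741114616394043)
-0.156 12.6; -0.15 15.0; -0.144 16.6; -0.138 18.8; -0.132 21.6; -0.126 23.9; -0.12 24.4; -0.114 24.6; -0.108 23.8; -0.102 24.0; -0.096 22.2; -0.09 18.7; -0.084 16.7; -0.078 15.2; -0.072 12.5;
```

View pics/crop1.png

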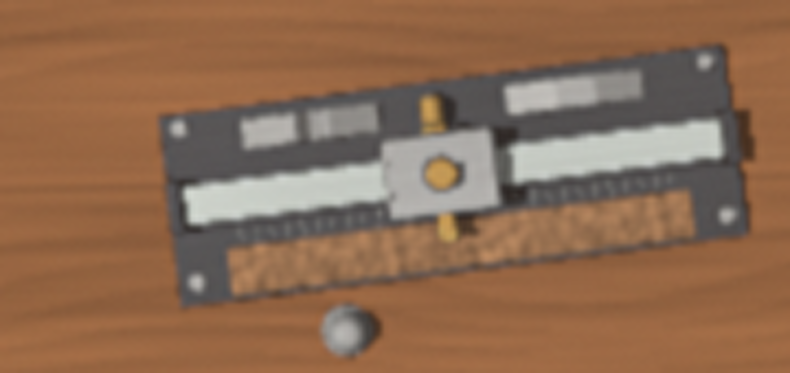

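View pics/crop2.png

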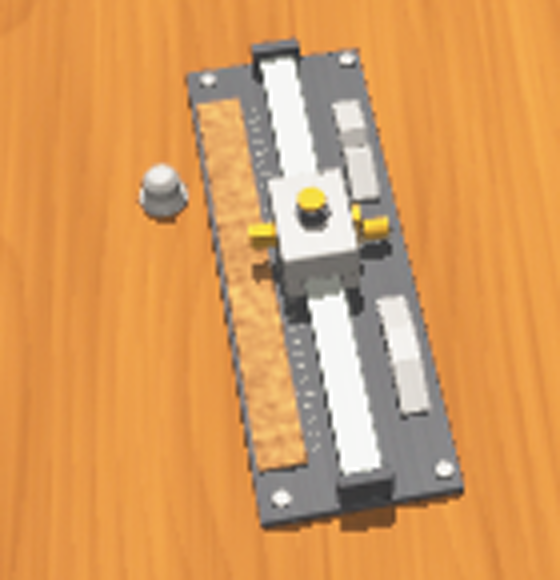

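The notched block is the left one, at +y. It shows a dark gap near (300,125) in the top crop, and the depth profile dips at y≈0.057. The carriage sits mid-rail and a foot stands at the robot side. I'll turn the tool so its x lies along the gauge's +y, with the hand shut.

servo_tool(series=[0, 0, 0, 0, 0, 0.133, 0, 0, 0, 0, 0, 0.133, 0, 0, 0, 0, 0, 0.133, 0, 0, 0, 0, 0, 0.133, 0, 0, 0, 0, 0, 0.133, 0, 0, 0, 0, 0, 0.133, 0, 0, 0, 0, 0, 0.133, 0, 0, 0, 0, 0, 0.133, 0, 0, 0, 0, 0, 0], hand=-1, newtons=40)

```text
time_s: 2.2
tcp_pos: [0.2387, 0.5776, 0.2313]
eef_rot: [0.665, 0.747, -0.0, 0.0]
ft_force: [-0.3, -0.3, -0.2]
grip_width: -0.0001
grip_force: 0.0
```

```bash
cat >> h.py <<'E'
O=np.array([.4994,-.0342]); A=np.deg2rad(6.5); GX=np.array([np.cos(A),np.sin(A)]); GY=np.array([-np.sin(A),np.cos(A)])
def g(p): d=np.array(p)[...,:2]-O; return np.round(np.stack([d@GX,d@GY],-1)*1000,1)
E
python3 - <<'E'
from h import *
o=get_obs(); T=R.from_quat(o["eef_rot"]).as_matrix(); print(o["time_s"],o["tcp_pos"],g(o["tcp_pos"]),T.round(3).tolist(),o["grip_width"])
for c in ("top","side"):
    f=grab_frame(c)
    r=outline_of("gauge",c)[0]; v,u=np.nonzero(cv2.dilate(r["pixels"].astype(np.uint8),np.ones((5,5)))); w=world(f,np.c_[u,v])
    b=w[w[:,2]>.061]; print(c,"pin",b.mean(0).round(4),len(b),g(b.mean(0)))
    ca=w[abs(w[:,2]-.05)<.003]; q=g(ca); print("car",np.percentile(q,[2,98],axis=0))
    ra=w[abs(w[:,2]-.022)<.002]; ra=ra[abs(g(ra)[:,0])<16]; q=cv2.fitLine((ra[:,:2]*1000).astype(np.float32),cv2.DIST_HUBER,0,.01,.01).ravel(); print("rail",q, np.percentile(g(ra),[1,50,99],axis=0).tolist())
    m=outline_of("notch_block",c)[0]; v,u=np.nonzero(m["pixels"]); print("notch",g(np.median(world(f,np.c_[u,v]),0)),np.percentile(g(world(f,np.c_[u,v])),[2,98],axis=0).tolist())
target=O-.062*GY; d=target-o["tcp_pos"][:2]; print("to approach, tool mm",(T.T@np.r_[d,0]*1000).round(1))
E
```

```text
2.2 [0.23867588 0.57763883 0.23126057] [-189.8  637.4] [[-0.115, 0.993, -0.0], [0.993, 0.115, -0.0], [-0.0, -0.0, -1.0]] -7.931539609618329e-05
top pin [ 0.5044 -0.0162  0.4637] 61 [ 7.  17.4]
car [[-21.388 -25.094]
 [ 26.288  41.888]]
rail [ 1.0780569e-01 -9.9417198e-01  5.0186874e+02 -3.7138859e+01] [[-9.536999999999999, -170.87], [2.2, -38.95], [14.037, 169.537]]
notch [43.7 84.1] [[34.6, 43.884], [52.104, 127.612]]
side pin [ 0.5027 -0.3271  0.4445] 57 [ -29.9 -291.4]
car [[-21.156 -26.978]
 [ 27.156  40.368]]
rail [ 1.09897114e-01 -9.93942976e-01  5.04004974e+02 -5.57549591e+01] [[-10.038, -180.142], [2.2, -60.6], [14.8, 171.73]]
notch [43.5 76.9] [[35.54, 43.9], [52.76, 129.12]]
to approach, tool mm [-699.8  188.5    0. ]
```

servo_tool(series=[-46.7, 12.7, 0, 0, 0, 0, -46.7, 12.7, 0, 0, 0, 0, -46.7, 12.7, 0, 0, 0, 0, -46.7, 12.7, 0, 0, 0, 0, -46.7, 12.7, 0, 0, 0, 0, -46.7, 12.7, 0, 0, 0, 0, -46.7, 12.7, 0, 0, 0, 0, -46.7, 12.7, 0, 0, 0, 0, -46.7, 12.7, 0, 0, 0, 0, -46.7, 12.7, 0, 0, 0, 0])

```text
time_s: 3.5
tcp_pos: [0.419, 0.1265, 0.2318]
eef_rot: [0.665, 0.747, 0.001, 0.0]
ft_force: [0.2, -0.5, -0.1]
grip_width: 0.0005
grip_force: 0.0
```

servo_tool(series=[-46.7, 12.7, 10, 0, 0, 0, -46.7, 12.7, 10, 0, 0, 0, -46.7, 12.7, 10, 0, 0, 0, -46.7, 12.7, 10, 0, 0, 0, -46.7, 12.7, 10, 0, 0, 0, 0, 0, 0, 0, 0, 0, 0, 0, 0, 0, 0, 0])

```text
time_s: 4.2
tcp_pos: [0.5081, -0.0972, 0.1808]
eef_rot: [0.666, 0.746, -0.0, -0.001]
ft_force: [-0.6, -0.2, 0.8]
grip_width: -0.0
grip_force: 0.0
```

```bash
sed -i 's/deg2rad(6.5)/deg2rad(6.25)/; s/O=np.array(\[.4994,/O=np.array([.5014,/' h.py
python3 - <<'E'
from h import *
o=get_obs(); print(o["time_s"],o["tcp_pos"],g(o["tcp_pos"]),o["eef_rot"],o["ft_force"],o["joint_pos"])
f=grab_frame("wrist"); save(f,"w1.png")
H,W=f["depth"].shape; v,u=np.mgrid[:H,:W]; px=np.c_[u.ravel(),v.ravel()]; px=px[f["depth"].ravel()>0]; w=world(f,px); q=g(w)
near=(abs(q[:,0])<60)&(abs(q[:,1])<180)
for n,m in (("car",near&(abs(w[:,2]-.05)<.003)),("pin",near&(abs(w[:,2]-.066)<.003)),("blk",near&(q[:,0]>33)&(q[:,1]>20)&(w[:,2]>.014)&(w[:,2]<.028))):
    if m.any(): print(n,m.sum(),np.percentile(q[m],[2,50,98],axis=0).tolist(),np.median(w[m,2]))
E
```

```text
4.2 [ 0.50805755 -0.09723304  0.18081456] [ -0.2 -63.4] [ 6.66141599e-01  7.45824895e-01 -1.18658124e-04 -7.62786175e-04] [-0.6455753  -0.16132917  0.75648126] [-2.73570739e-01  1.59106316e-01  1.92879974e+00  5.26365636e-04
  1.05516111e+00 -3.86579563e-01]
car 3639 [[-21.6, -25.0], [2.1, 11.1], [26.2, 41.2]] 0.05076801067426068
pin 360 [[-6.0, -0.1], [1.9, 7.6], [10.6, 15.9]] 0.06686563575326177
blk 1518 [[34.3, 46.333999999999996], [42.9, 80.0], [51.9, 111.1]] 0.020728093367452433
```

View pics/w1.png

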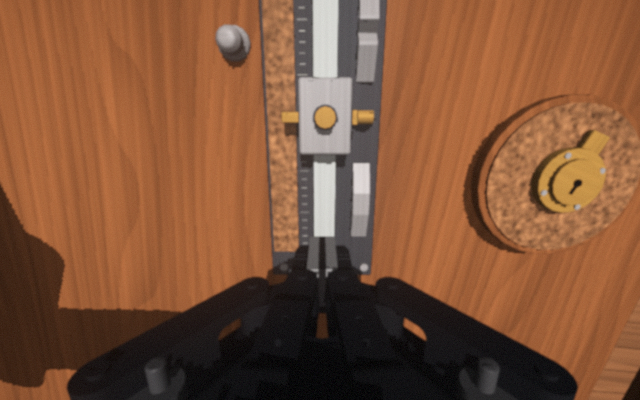

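The wrist view shows the carriage at (325,117), the roller at (362,117), and the notch gap in the upper block near (368,28). I'll lower the finger behind the carriage's near end face.

servo_tool(series=[0, 2, 25, 0, 0, 0, 0, 0, 30, 0, 0, 0, 0, 0, 30, 0, 0, 0, 0, 0, 30, 0, 0, 0, 0, 0, 20, 0, 0, 0, 0, 0, 11, 0, 0, 0, 0, 0, 0, 0, 0, 0, 6, 0, 0, 0, 0, 0, 6, 0, 0, 0, 0, 0, 3, 0, 0, 0, 0, 0, 0, 0, 0, 0, 0, 0])

```text
time_s: 5.35
tcp_pos: [0.5091, -0.0808, 0.0361]
eef_rot: [0.665, 0.747, 0.0, 0.001]
ft_force: [0.4, 0.9, 0.2]
grip_width: -0.0002
grip_force: 0.0
```

servo_tool(series=[3, 0, 0, 0, 0, 0, 3, 0, 0, 0, 0, 0, 3, 0, 0, 0, 0, 0, 3, 0, 0, 0, 0, 0, 3, 0, 0, 0, 0, 0, 3, 0, 0, 0, 0, 0, 3, 0, 0, 0, 0, 0, 3, 0, 0, 0, 0, 0, 3, 0, 0, 0, 0, 0, 3, 0, 0, 0, 0, 0])

```text
time_s: 6.35
tcp_pos: [0.5052, -0.0512, 0.0353]
eef_rot: [0.665, 0.747, 0.0, 0.0]
ft_force: [0.7, -1.1, -0.1]
grip_width: 0.0004
grip_force: 0.7
```

```bash
cat > m.py <<'E'
from h import *
o=get_obs(); print(o["time_s"],o["tcp_pos"],g(o["tcp_pos"]),o["ft_force"])
f=grab_frame("wrist")
H,W=f["depth"].shape; v,u=np.mgrid[:H,:W]; px=np.c_[u.ravel(),v.ravel()]; px=px[f["depth"].ravel()>0]; w=world(f,px); q=g(w)
near=(abs(q[:,0])<60)&(abs(q[:,1])<180)
for n,m in (("car",near&(abs(w[:,2]-.05)<.003)),("pin",near&(abs(q[:,0]-2)<12)&(w[:,2]>.0545)&(w[:,2]<.07)),("roller",near&(q[:,0]>33)&(w[:,2]>.030)&(w[:,2]<.045))):
    if m.any(): print(n,m.sum(),np.percentile(q[m],[2,50,98],axis=0).tolist(),np.median(w[m,2]))
E
python3 m.py
```

```text
6.35 [ 0.50519861 -0.05119048  0.03532199] [  1.9 -17.3] [ 0.69001952 -1.08702447 -0.05128836]
car 13900 [[-21.2, -5.2], [2.5, 36.1], [26.1, 62.6]] 0.050831707494558495
pin 2327 [[-8.248, -10.6], [2.3, 25.7], [12.248000000000001, 37.1]] 0.06658874048005275
roller 114 [[33.126000000000005, 26.278], [43.05, 29.25], [50.721999999999994, 33.943999999999996]] 0.03049210475359783
```

servo_tool(series=[4, 0, 0, 0, 0, 0, 4, 0, 0, 0, 0, 0, 4, 0, 0, 0, 0, 0, 4, 0, 0, 0, 0, 0, 4, 0, 0, 0, 0, 0, 4, 0, 0, 0, 0, 0, 4, 0, 0, 0, 0, 0, 3, 0, 0, 0, 0, 0, 2, 0, 0, 0, 0, 0, 2, 0, 0, 0, 0, 0])

```text
time_s: 7.4
tcp_pos: [0.5015, -0.0177, 0.0354]
eef_rot: [0.665, 0.747, -0.001, 0.001]
ft_force: [0.5, -6.7, -0.6]
grip_width: 0.0001
grip_force: 3.2
```

servo_tool(series=[1, 0, 0, 0, 0, 0, 1, 0, 0, 0, 0, 0, 1, 0, 0, 0, 0, 0])

```text
time_s: 7.7
tcp_pos: [0.5012, -0.0153, 0.0354]
eef_rot: [0.665, 0.747, -0.001, 0.001]
ft_force: [0.8, -10.3, -1.4]
grip_width: 0.0002
grip_force: 5.0
```

```bash
python3 m.py
```

```text
7.7 [ 0.50120833 -0.01528201  0.03538747] [ 1.9 18.8] [  0.83377813 -10.28359059  -1.39257484]
car 14217 [[-21.3, 30.8], [2.9, 71.4], [28.4, 98.6]] 0.05080623846196233
pin 2338 [[-8.352, 25.7], [2.4, 61.6], [12.2, 73.2]] 0.06659383849560202
roller 698 [[36.6, 59.2], [44.1, 65.85], [53.011999999999986, 71.3]] 0.03341929700327623
```

servo_tool(series=[1, 0, 0, 0, 0, 0, 0, 0, 0, 0, 0, 0])

```text
time_s: 7.95
tcp_pos: [0.501, -0.0137, 0.0354]
eef_rot: [0.665, 0.747, -0.0, 0.001]
ft_force: [0.7, -4.8, -0.9]
grip_width: -0.0002
grip_force: 2.7
```

servo_tool(series=[1, 0, 0, 0, 0, 0, 0, 0, 0, 0, 0, 0])

```text
time_s: 8.15
tcp_pos: [0.501, -0.0133, 0.0354]
eef_rot: [0.665, 0.747, -0.001, 0.001]
ft_force: [0.8, -8.2, -1.5]
grip_width: -0.0001
grip_force: 4.0
```

servo_tool(series=[1, 0, 0, 0, 0, 0, 1, 0, 0, 0, 0, 0, 1, 0, 0, 0, 0, 0])

```text
time_s: 8.45
tcp_pos: [0.5006, -0.0099, 0.0354]
eef_rot: [0.665, 0.747, -0.001, 0.001]
ft_force: [1.5, -7.3, -0.9]
grip_width: -0.0009
grip_force: 3.7
```

servo_tool(series=[1, 0, 0, 0, 0, 0, 1, 0, 0, 0, 0, 0])

```text
time_s: 8.65
tcp_pos: [0.5004, -0.0083, 0.0354]
eef_rot: [0.665, 0.747, -0.001, 0.001]
ft_force: [1.3, -5.9, 0.4]
grip_width: -0.0
grip_force: 3.7
```

servo_tool(series=[1, 0, 0, 0, 0, 0, 1, 0, 0, 0, 0, 0])

```text
time_s: 8.85
tcp_pos: [0.5001, -0.0053, 0.0354]
eef_rot: [0.665, 0.747, -0.0, 0.001]
ft_force: [0.7, -6.3, -0.8]
grip_width: 0.0003
grip_force: 3.0
```

```bash
python3 m.py
```

```text
8.85 [ 0.50009616 -0.00530381  0.03538067] [ 1.8 28.9] [ 0.72521798 -6.25706768 -0.80870551]
car 14268 [[-21.2, 41.0], [3.2, 81.4], [28.8, 108.7]] 0.0508517771043773
pin 2327 [[-8.3, 35.652], [2.4, 71.8], [12.248000000000001, 83.348]] 0.06659791712710185
roller 814 [[36.2, 68.6], [44.1, 76.3], [53.5, 81.9]] 0.03624322219250707
```

servo_tool(series=[1, 0, 0, 0, 0, 0])

```text
time_s: 9.0
tcp_pos: [0.4998, -0.0037, 0.0353]
eef_rot: [0.665, 0.746, 0.0, 0.0]
ft_force: [1.5, -1.4, -0.3]
grip_width: -0.0003
grip_force: 0.4
```

servo_tool(series=[1, 0, 0, 0, 0, 0])

```text
time_s: 9.1
tcp_pos: [0.499, -0.002, 0.0352]
eef_rot: [0.666, 0.746, 0.0, -0.001]
ft_force: [0.9, -0.1, -0.3]
grip_width: -0.0004
grip_force: 0.0
```

servo_tool(series=[0.5, 0, 0, 0, 0, 0])

```text
time_s: 9.2
tcp_pos: [0.4987, -0.0015, 0.035]
eef_rot: [0.665, 0.747, -0.0, -0.001]
ft_force: [0.0, 0.3, 0.0]
grip_width: -0.0
grip_force: 0.0
```

```bash
python3 m.py
```

```text
9.2 [ 0.49869743 -0.00145958  0.03504084] [ 0.9 32.8] [0.00940408 0.30599741 0.03873122]
car 14608 [[-21.3, 51.114], [2.3, 92.4], [26.0, 119.0]] 0.050843997189771686
pin 2415 [[-8.3, 39.7], [2.3, 82.2], [12.3, 93.6]] 0.0666438571773716
roller 137 [[33.1, 82.032], [42.7, 85.8], [50.656, 89.54]] 0.030399508597224817
```

The force fell to nothing, and the carriage jumped from 75 to about 85 mm with the roller down, so it's in the notch. I'll back off, rise, and go over the button.

servo_tool(series=[-10, 0, 0, 0, 0, 0, 0, 0, -20, 0, 0, 0, 0, 0, -25, 0, 0, 0, 0, 0, -15, 0, 0, 0, 15, 0, 0, 0, 0, 0, 20, 1.4, 0, 0, 0, 0, 17, 0, 0, 0, 0, 0, 10, 0, 0, 0, 0, 0, 0, 0, 0, 0, 0, 0, 0, 0, 0, 0, 0, 0])

```text
time_s: 10.25
tcp_pos: [0.4944, 0.0497, 0.0947]
eef_rot: [0.665, 0.747, -0.0, -0.0]
ft_force: [0.9, 0.5, -0.1]
grip_width: -0.0
grip_force: 0.0
```

```bash
python3 - <<'E'
from h import *
o=get_obs(); print(o["time_s"],o["tcp_pos"],g(o["tcp_pos"]),o["ft_force"])
f=grab_frame("side"); cv2.imwrite("pics/s2.png",cv2.resize(f["image"][130:260,230:370],(700,590),fx=1,fy=1,interpolation=cv2.INTER_CUBIC)[...,::-1])
E
sed -i 's/"wrist"/__import__("sys").argv[1]/' m.py; python3 m.py wrist; python3 m.py side
```

```text
10.25 [0.49441818 0.0496884  0.09471325] [ 2.2 84.1] [ 0.94640587  0.4628895  -0.13652122]
10.3 [0.49461616 0.04937779 0.09482821] [ 2.4 83.8] [-0.01370233  0.57772115  0.08484171]
car 4605 [[-21.6, 60.208000000000006], [2.1, 99.2], [26.3, 120.8]] 0.05078720124172542
pin 555 [[-6.1, 80.60799999999999], [2.4, 87.6], [10.8, 95.3]] 0.06681419368223371
roller 144 [[33.2, 83.03], [42.6, 86.8], [51.028, 90.7]] 0.030757012070646184
10.35 [0.49478983 0.04917971 0.0950019 ] [ 2.5 83.6] [-1.09039571 -0.05343352  0.05419817]
car 276 [[-22.65, 51.05], [-0.7, 78.5], [24.65, 119.8]] 0.05041505351664355
pin 42 [[-8.79, 64.0], [1.45, 86.44999999999999], [10.93, 111.554]] 0.06536645777580874
roller 9 [[35.764, 83.16], [41.0, 87.6], [47.116, 90.52]] 0.031026087591805807
```

View pics/s2.png

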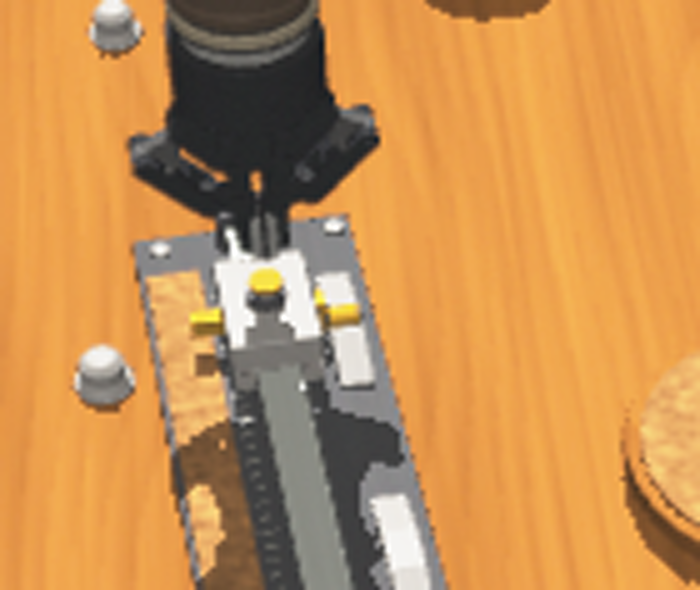

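The side crop shows the roller at (340,313) seated in the block, with the button at (265,283) under the fingertip. I'll press down.

servo_tool(series=[2, 0, 10, 0, 0, 0, 0, 0, 10, 0, 0, 0, 0, 0, 6, 0, 0, 0, 0, 0, 2, 0, 0, 0, 0, 0, 2, 0, 0, 0, 0, 0, 2, 0, 0, 0, 0, 0, 2, 0, 0, 0, 0, 0, 2, 0, 0, 0])

```text
time_s: 11.2
tcp_pos: [0.4946, 0.0515, 0.0594]
eef_rot: [0.665, 0.747, -0.0, 0.0]
ft_force: [-2.2, 0.1, 2.9]
grip_width: 0.0003
grip_force: 1.6
```

servo_tool(series=[0, 0, 1, 0, 0, 0, 0, 0, 1, 0, 0, 0, 0, 0, 1, 0, 0, 0, 0, 0, 0, 0, 0, 0])

```text
time_s: 11.6
tcp_pos: [0.4951, 0.0516, 0.0562]
eef_rot: [0.665, 0.747, 0.0, 0.0]
ft_force: [0.1, -0.2, 0.4]
grip_width: -0.0001
grip_force: 0.0
```

servo_tool(series=[0, 0, 1, 0, 0, 0, 0, 0, 1, 0, 0, 0, 0, 0, 0, 0, 0, 0])

```text
time_s: 11.9
tcp_pos: [0.4955, 0.0516, 0.0559]
eef_rot: [0.665, 0.747, 0.0, 0.0]
ft_force: [-3.6, -0.7, 12.8]
grip_width: -0.0003
grip_force: 6.4
```

servo_tool(series=[0, 0, 1, 0, 0, 0, 0, 0, 0, 0, 0, 0])

```text
time_s: 12.1
tcp_pos: [0.4957, 0.0516, 0.0559]
eef_rot: [0.665, 0.747, 0.0, 0.0]
ft_force: [-7.0, -0.9, 19.2]
grip_width: -0.0002
grip_force: 9.6
```

servo_tool(series=[0, 0, -5, 0, 0, 0, 0, 0, -15, 0, 0, 0, 0, 0, -30, 0, 0, 0, 0, 0, -30, 0, 0, 0, -30, 0, -30, 0, 0, 0, -40, 0, -20, 0, 0, 0, -40, 0, 0, 0, 0, 0, -30, 0, 0, 0, 0, 0, 0, 0, 0, 0, 0, 0, 0, 0, 0, 0, 0, 0])

```text
time_s: 13.1
tcp_pos: [0.511, -0.088, 0.1831]
eef_rot: [0.666, 0.746, 0.0, 0.0]
ft_force: [-1.2, 0.1, -0.1]
grip_width: 0.0
grip_force: 0.0
```

```bash
python3 m.py wrist; python3 - <<'E'
from h import *
f=grab_frame("wrist"); save(f,"w3.png")
E
```

```text
13.1 [ 0.51097471 -0.08797955  0.18305531] [  3.7 -54.5] [-1.16719273  0.09975135 -0.13073051]
car 3813 [[-21.6, 52.7], [2.2, 80.0], [26.2, 110.3]] 0.05081740257609907
pin 433 [[-6.2, 78.0], [2.2, 86.3], [10.7, 94.536]] 0.056835542133908956
roller 129 [[33.256, 82.112], [42.4, 86.5], [50.888, 91.33200000000001]] 0.030717727128590777
```

View pics/w3.png

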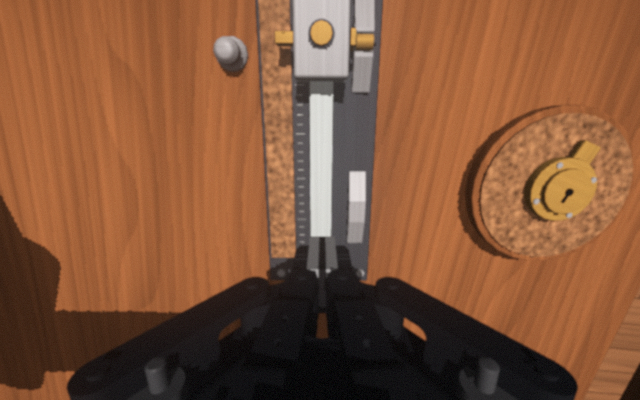

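The button now measures 56.8 mm against 66.8 mm before, so it is fully down. The roller at (365,40) sits in the notch at 86 mm, and the hand is clear.

```bash
python3 -c "
from workcell import *
print(finish_job())"
```

```text
the job is handed in; nothing more can be done
None
```

The carriage is set with its roller in the notch, about 86 mm along the rail; the brass button is pressed fully down, the hand is clear, and the job was handed in at about 13 s.

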